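# Weigh the basket and print its label

### The job

Get a label printed for the basket on the counting scale, using only the fingertips: first push the label printer's half-open lid down until it is fully shut, then switch the scale on by pushing down the raised far end of its rocker switch all the way, then press the long bar key on the scale's panel fully down, keep it down for a good second, and let go. Do not press the two small square keys, open the lid further, or lift or shift the basket or anything else lying on the bench.

Things in the scene. Friction and masses are not known exactly. Their poses are not given: they have to be found in the camera images.
- scale: Brass-coloured counting scale, fixed, 330 (x) by 280 (y) mm. Origin: centre of its underside; x points from its front to its rear, y to its left, z up. Level black key panel 61 mm up, x -163 to -73 mm; rocker and three keys stand in one row at x = -120 mm. Aluminium pan behind, from x = -55 mm, top 90 mm up; the basket on it starts at about x = -20 mm and rises to 145 mm.
- rocker (a joint): Angle of the white on/off rocker at the left end of the panel row, rad: 0 off (far pad standing up), 0.4 fully on (far pad pushed down level). It hinges on a line along the scale's y. It stays where it is left; turning it takes 0.03 N m, i.e. about 2 to 4 N on the far pad.
- rocker_pivot (a point): Fixed point on the rocker's hinge line, 71 mm above the bench, axes as scale. Two pads, each 19 (x) by 24 (y) mm, meet here in a shallow V, top faces meeting at this height. Off: near pad level, far (+x) pad sloping up 0.4 rad to an edge 7 mm higher. On: far pad level at this height. The black bezel around (48 by 34 mm) is 6 mm lower.
- rocker_far (a point): Point on the rocker's far (+x) pad, on its top face, 11.9 mm from the hinge line; moves with the rocker; its axes are those of the scale when off.
- bar_key (a joint): Travel of the long bar key, m: 0 up, 0.005 fully down, counted as pressed from 0.0035. Spring return: 1.2 N to start, 4.2 N fully down. Its place in the row of three keys varies.
- bar_key_top (a point): Centre of the top face of the long white bar key, 22 (x) by 52 (y) mm, standing 8 mm above its surround (top 71 mm above the bench when up). Axes as scale.
- square_a (a joint): Travel of one small square key, m, 0 up to 0.005 down: not to be pressed.
- square_a_top (a point): Centre of the top face of that square white key, 22 by 22 mm, at the same height as the bar key, its centre 65 mm or more from the bar key's.
- square_b (a joint): Travel of the other small square key, m, 0 up to 0.005 down: not to be pressed.
- square_b_top (a point): Centre of the top face of the other square white key, 22 by 22 mm.
- printer: Grey label printer fixed to the bench, 160 (x) by 110 (y) mm, 95 mm high without its lid; to the left or right of the scale. Origin: centre of its underside; x points from its front to its rear, y to its left, z up.
- lid (a joint): Opening of the printer's flat grey lid, rad: 0 shut, starts at 0.45 to 0.65. Lid 108 mm long (x), 110 wide (y), 7 thick, hinged along y 45 mm behind the printer's origin, 96 mm up; its free edge stands up towards the printer's front. A stiff hinge keeps it where it is left: 2 to 4 N down near the middle or front closes it.
- lid_press (a point): Point fixed to the printer where the top face of the shut lid will be (103 mm above the bench), 65 mm in front of the hinge, mid-width, axes as printer. A straight push down the vertical through it closes the lid; at the start the lid's top face is 32 to 52 mm above it.
- lid_edge (a point): Middle of the top front edge of the lid; moves with the lid.
- basket: Blue plastic basket with packs in it, loose on the pan, 184 by 234 mm, 55 mm high. Origin: centre of its underside. Leave it.
- drill: Teal cordless drill lying on its side behind the printer's or charger's place on the left, about 220 by 170 mm, 54 mm high. Origin near the middle of its barrel, on the bench. Leave it.
- carton: White carton 80 by 130 by 70 mm, at the far right. Origin: centre of its underside. Leave it.
- screwdriver: Screwdriver with orange handle, 190 mm long, lying in front of the scale on the right. Leave it.
- socket: Steel wrench socket standing in front of the scale, 28 mm across, 36 mm high. Origin: centre of its underside. Leave it.
- bit_case: Black and grey bit case 70 by 110 mm, 32 mm high, at the near left. Origin: centre of its underside. Leave it.
- label_roll: Paper label roll lying flat, 90 mm across, 28 mm high, on the right. Origin: centre of its underside. Leave it.
- charger: Black battery charger with a pack in it, fixed, 150 by 110 mm, 95 mm high, on the other side of the scale from the printer. No part in the job.
There are look-alikes about, which are no part of the job. What is shaped like the printer but brown or purple is not meant.

How it is judged (in metres and radians):
On the way, in this order (a step that is already met when the one before it is completed fails the run):
1. the printer's lid is pushed shut (value of joint lid below 0.06 rad), for 0.2 s.
2. the rocker is switched fully on (value of joint rocker above 0.32 rad and value of joint lid below 0.06 rad), for 0.1 s.
3. the long bar key is kept down (all of step 2 and value of joint bar_key above 0.0035 m), for 0.7 s.
At the end, for the whole second after the job is handed in: The lid is shut (within 0.06 rad), the rocker on (at least 0.32 of 0.4 rad), all three keys are up again (within 1.5 mm), the basket rests on the pan, and no loose thing is more than 30 mm from where it started (all of step 2 and value of joint each of bar_key, square_a, square_b below 0.0015 m and distance of each of basket, drill, carton, screwdriver, socket, bit_case, label_roll from where it was at the start of the episode below 0.03 m and linear speed of basket below 0.02 m/s and z of basket in the frame of scale below 0.095 m); the robot touches nothing.
It fails at once if the rocker is switched on before the lid is shut (value of joint rocker above 0.25 rad and value of joint lid above 0.1 rad).
It fails at once if the bar key is pressed before the scale is on (value of joint bar_key above 0.003 m and value of joint rocker below 0.28 rad).
It fails at once if a square key is pressed (value of joint any of square_a, square_b above 0.003 m).
It fails at once if the lid is opened further (value of joint lid above 0.75 rad).
It fails at once if the basket is lifted off the pan, or a loose thing is shifted or lifted by more than 30 mm (z of basket in the frame of scale above 0.105 m or distance of any of basket, drill, carton, screwdriver, socket, bit_case, label_roll from where it was at the start of the episode above 0.03 m).
It also fails if it takes over 64 s, if anything falls off the work surface, if the arm or the gripper's body presses on something with over 40 N, if the wrist force passes 120 N, or if a joint passes its speed limit or range.

### The arm

A 6-joint arm with a two-finger parallel gripper is mounted at the origin on the work surface. World frame = base frame: x ahead of the robot, y to its left, z up, the work surface at z = 0. Lengths are in m, angles in degrees, forces in N, time in s.
With the tool pointing down it reaches from about 0.4 to 0.825 m from the base axis. Payload 7 kg.
Tool frame: the origin (TCP) lies at the centre of the arm's flange, where the gripper is bolted on; the fingertips stand 178 mm ahead of it and the grasp point (between the pads) lies 159 mm ahead of it; z points along the fingers, y is the line along which they close (so a half turn about z gives the same grasp; the last joint's range is limited). The gripper opens to 88 mm and grips with 3 to 60 N. Pads are 19 mm wide; open, the fingers measure 130 mm over their backs; the gripper's body (78 mm by 193 mm) begins 47 mm behind the grasp point.
Start: joints at [-51.159, 20.546, 0.682, 0, -70.136, -16.507], TCP at [0.256, -0.624, 0.405] pointing down, gripper open.
Joint ranges: [-176.03, 176.03], [-82.01, 121.73], [-58.28, 71.71], [-173.87, 95.51], [-174.79, -0.11], [-173.66, 173.66]. Speed limits (degrees/s): [136.94, 136.94, 172.46, 180, 180, 180].

### API

Orientations are given as [roll, pitch, yaw] about the fixed x, y, z axes, in that order (R = Rz(yaw) Ry(pitch) Rx(roll)).
In Python, from plant import telemetry, snapshot, workorder, nets gives the robot as it stands.
- The arm moves only by the shell command python3 -m creep 'ROWS'. ROWS is JSON, a list that holds one entry, the list of rows, each a list of 5 numbers: the shift along the tool's x, y, z normalised to -1 to 1, where 1 is 0.2 m, then the turn about the tool's z normalised to -1 to 1, where 1 is pi/2 rad, then the opening, from 0 (shut) to 1 (fully open). In form: [[[x, y, z, spin, hand], ...]]. A call has 1 to 8 rows; each row shifts and turns the commanded pose from where the row before left it, along the tool's axes as they then stand; what a row does not reach is not made up. A row lasts 1/12 s, in which the tool goes at most 41.7 mm and 7.16 degrees, less where a joint would pass 70% of its speed; a pose out of reach is approached as far as the arm can. A call with a number of a shift or a turn outside -1 to 1 is refused whole. A call with a gripper value outside its range is refused whole. The fingers move at their own pace and stop on an object; the grip force is fixed at half the most. Time passes only in rows, so rows that do not move let the fingers close. It gives the time, the measured TCP pose, the force, the opening and the grip force at its end, in the units of the state.
- telemetry.get_obs(): the state, without advancing time (a new reading comes with each control period).
- snapshot(name): name is "scene" or "top" or "wrist"; returns a dict with "frame" (400x640x3 uint8, red, green, blue), "fx", "fy", "cx", "cy" (pixels), "k1" (the pictures are not rectified: a ray, as slopes to the right and down, at radius r is drawn at 1 + k1 r^2 times it, then the intrinsics apply), "rvec" (rotation vector, rad) and "tvec" (3), from world to camera coordinates, as OpenCV has them; the wrist camera has in their place "mount" (4x4, takes a point from camera to tool coordinates, whose origin is the TCP and whose axes are the flange's). Camera axes: x right, y down, z forward; pixel columns grow to the right and rows downward; lengths in m; the calibration is good to about 2 mm. A picture is of the moment at which its call begins: read the wrist's pose just before it. There is no depth.
- workorder.close_job(): hands the job in; it is judged then, once.
Trained networks look in a picture, given as the dict that the camera call returned (one of the last four; its "shot" number tells which), for a name from the list of things; names that differ only in an ending like _2 or _b are one class to them, and where a whole thing is asked for, a point or a joint stands for the part that bears it (a point fixed in the world has none). Each returns a list of dicts, best first, with "confidence" (0 to 1); they miss things now and then, are a little off and sometimes report something else, mostly with a low value. They report only what shows in the picture. A call takes as long as a camera call. They do not tell look-alikes from the thing itself.
- nets.find_in(picture, query): "uv" ([column, row] in pixels, amid what is visible of it).
- nets.masks_of(picture, query): "region" (400x640 bool, what is visible of it) and "uv" ([column, row] in pixels, amid what is visible of it).
- nets.landmark_of(picture, query): "uv" ([column, row] in pixels: a listed point, or the origin of a listed thing).
The state is a dict: "clock": time; "joint_pos": joint angles; "qvel": joint speeds; "tau": joint torques, N m; "tool_pos": TCP position; "orientation": TCP orientation; "force": force on the tool from outside, world axes, zero at the start; "moment": the same for the moment, N m; "opening": finger opening in m; "gripper_force": force on a finger pad.
Only numpy, scipy, OpenCV 4.12 (cv2) and the standard library are available. Lean on these libraries where they do the work, as an engineer would, in place of code of your own. Each camera call takes 0.05 s, during which the arm holds its last target. There are 200 camera calls.

## Working session

There is one attempt and no reset: what is moved stays moved. The work goes in short steps, Python scripts to look and compute and a shell command to move; the robot and the scene stay as the last step left them, time stands still between calls to the robot, and variables do not carry over. Pictures are saved under pics/ and viewed, at most 10 in all, crops included, and the job is handed in when it is done.

```bash
mkdir -p pics
cat > h.py <<'E'
import numpy as np, cv2
from plant import telemetry, snapshot, workorder, nets
from scipy.spatial.transform import Rotation as R
def cam(p):
    if "mount" in p:
        o=telemetry.get_obs(); T=np.eye(4); T[:3,:3]=R.from_euler('xyz',o['orientation'],degrees=True).as_matrix(); T[:3,3]=o['tool_pos']
        C=T@np.array(p['mount']); return C[:3,:3],C[:3,3]
    Rm=cv2.Rodrigues(np.array(p['rvec'],float))[0]; return Rm.T,-Rm.T@np.array(p['tvec'],float).ravel()
def ray(p,uv):
    d=np.array([(uv[0]-p['cx'])/p['fx'],(uv[1]-p['cy'])/p['fy']]); s=d.copy()
    for _ in range(20): s=d/(1+p['k1']*(s@s))
    Rm,c=cam(p); v=Rm@np.array([s[0],s[1],1]); return c,v
def atz(p,uv,z):
    c,v=ray(p,uv); return c+v*(z-c[2])/v[2]
def proj(p,X):
    Rm,c=cam(p); q=Rm.T@(np.array(X)-c); s=q[:2]/q[2]; s=s*(1+p['k1']*(s@s)); return np.array([p['fx']*s[0]+p['cx'],p['fy']*s[1]+p['cy']])
def save(p,n): cv2.imwrite('pics/'+n,p['frame'][:,:,::-1])
Z={'rocker_pivot':.071,'rocker_far':.0756,'bar_key_top':.071,'square_a_top':.071,'lid_press':.103,'lid_edge':.15,'scale':0,'printer':0}
def report(n):
    p=snapshot(n)
    for k,z in Z.items():
        for r in nets.landmark_of(p,k)[:3]: print(n,k,np.round(r['uv'],1),round(r['confidence'],2),np.round(atz(p,r['uv'],z),4))
    return p
E
python3 - <<'E'
from h import *
o=telemetry.get_obs(); print({k:np.round(v,3) for k,v in o.items()})
for n in('scene','top'):
    p=report(n); save(p,n+'0.png')
E
```

```text
{'clock': np.float64(0.0), 'joint_pos': array([-5.1160e+01,  2.0593e+01,  6.3500e-01, -2.0000e-02, -7.0135e+01,
       -1.6506e+01]), 'qvel': array([-0.107, -0.033, -0.08 ,  0.017,  0.09 , -0.049]), 'tau': array([-2.0000e-03, -5.8272e+01,  2.9305e+01,  6.9970e+00,  7.0000e-03,
       -0.0000e+00]), 'tool_pos': array([ 0.256, -0.624,  0.404]), 'orientation': array([ 1.79906e+02, -8.00000e-03, -1.57673e+02]), 'force': array([-1.291,  0.041, -0.24 ]), 'moment': array([0.003, 0.035, 0.048]), 'gripper_force': np.float64(0.0), 'opening': np.float64(0.087)}
scene rocker_pivot [380.7 269.8] 0.69 [0.5085 0.1298 0.071 ]
scene rocker_pivot [376.9 222.4] 0.34 [0.4121 0.0323 0.071 ]
scene rocker_far [381.  275.5] 0.49 [0.5212 0.1409 0.0756]
scene bar_key_top [341.4 239.3] 0.48 [ 5.19e-01 -4.00e-04  7.10e-02]
scene square_a_top [364.  258.3] 0.59 [0.5159 0.0786 0.071 ]
scene square_a_top [452.3 256.8] 0.23 [0.3464 0.2386 0.071 ]
scene lid_press [277.4 156.7] 0.95 [ 0.4738 -0.3107  0.103 ]
scene lid_press [322.  114.8] 0.77 [ 0.2596 -0.3395  0.103 ]
scene lid_press [263.2  82.1] 0.73 [ 0.296  -0.59
[... 522 characters left out ...]
0.1413 0.0756]
top bar_key_top [273.9 203.9] 0.62 [0.5228 0.0095 0.071 ]
top square_a_top [254.5 204. ] 0.62 [0.5229 0.0665 0.071 ]
top lid_press [396.  287.3] 0.73 [ 0.277  -0.3354  0.103 ]
top lid_press [383.1 210.8] 0.69 [ 0.494  -0.3065  0.103 ]
top lid_press [484.5 279.7] 0.64 [ 0.2962 -0.5834  0.103 ]
top lid_edge [387.1 224.2] 0.85 [ 0.448  -0.3101  0.15  ]
top lid_edge [391.1 311. ] 0.79 [ 0.2133 -0.3127  0.15  ]
top lid_edge [482.8 293. ] 0.64 [ 0.2589 -0.5612  0.15  ]
top scale [263.1 168.8] 0.65 [0.6481 0.0498 0.    ]
top scale [272.1 259.2] 0.51 [0.3667 0.0194 0.    ]
top printer [389.9 287.2] 0.89 [ 0.2804 -0.3329  0.    ]
top printer [380.3 218. ] 0.84 [ 0.4898 -0.3109  0.    ]
```

View pics/scene0.png

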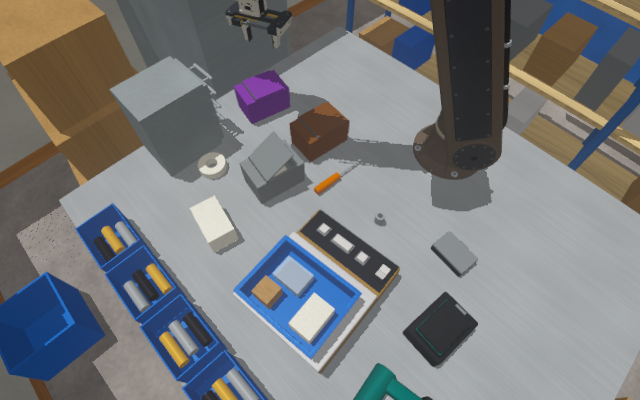

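View pics/top0.png

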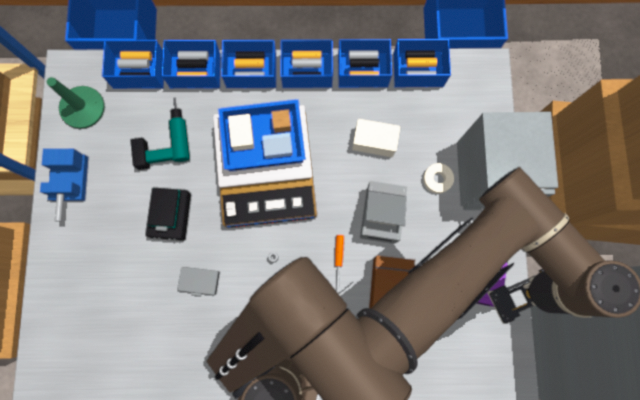

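The scene view shows the grey printer at (275,165) with its lid raised, beside brown and purple look-alikes. The key row runs (323,229) square, (342,242) bar, (362,258) square, (382,271) rocker. The top view agrees, with the row at (297,203) to (231,209) and the printer at (384,212). Next I triangulate.

```bash
cat >> h.py <<'E'
def tri(obs):
    A=np.zeros((3,3));b=np.zeros(3)
    for c,v in obs:
        v=v/np.linalg.norm(v);M=np.eye(3)-np.outer(v,v);A+=M;b+=M@c
    return np.linalg.solve(A,b)
E
python3 - <<'E'
from h import *
s=snapshot('scene');t=snapshot('top')
near={'rocker_pivot':(.515,.142,.071),'rocker_far':(.525,.141,.076),'bar_key_top':(.52,.005,.071),'square_a_top':(.52,.07,.071),'square_b_top':(.525,-.06,.071),'lid_press':(.485,-.31,.103),'lid_edge':(.45,-.31,.15),'printer':(.495,-.31,0),'scale':(.64,.02,0)}
for k,X in near.items():
    o=[]
    for p in(s,t):
        e=proj(p,X); c=[r for r in nets.landmark_of(p,k) if np.linalg.norm(np.array(r['uv'])-e)<15]
        if c:
            r=min(c,key=lambda r:np.linalg.norm(np.array(r['uv'])-e)); o.append(ray(p,r['uv'])); print(k,np.round(r['uv'],1),np.round(e,1),round(r['confidence'],2),np.round(atz(p,r['uv'],X[2]),4))
    if len(o)==2: print('  TRI',np.round(tri(o),4))
E
```

```text
rocker_pivot [382.6 270.1] [382.6 274.8] 0.76 [0.5056 0.1337 0.071 ]
rocker_pivot [228.7 209.1] [228.6 206.9] 0.86 [0.5083 0.1417 0.071 ]
  TRI [0.5079 0.1375 0.0806]
rocker_far [380.5 272.4] [380.  276.5] 0.45 [0.516  0.1347 0.076 ]
rocker_far [229.9 202.9] [228.8 203.2] 0.5 [0.5258 0.1378 0.076 ]
  TRI [0.5224 0.136  0.0916]
bar_key_top [340.6 242.5] [342.6 240.8] 0.61 [0.5273 0.0047 0.071 ]
bar_key_top [276.6 203.5] [275.4 204.8] 0.51 [0.5239 0.0016 0.071 ]
  TRI [0.525  0.0024 0.0642]
square_a_top [362.7 254.5] [360.5 257.1] 0.43 [0.5104 0.069  0.071 ]
square_a_top [251.5 206.6] [253.3 205. ] 0.46 [0.5152 0.0751 0.071 ]
  TRI [0.5139 0.0725 0.082 ]
square_b_top [324.1 230.5] [324.2 226.4] 0.41 [ 0.5339 -0.0514  0.071 ]
square_b_top [296.8 200.3] [297.6 203. ] 0.63 [ 0.533  -0.0577  0.071 ]
  TRI [ 0.5329 -0.0556  0.0647]
lid_press [276.8 160.5] [274.7 158.9] 0.63 [ 0.4843 -0.3013  0.103 ]
lid_press [382.9 214. ] [384.4 213.9] 0.74 [ 0.4847 -0.3057  0.103 ]
  TRI [ 0.484  -0.3047  0.1   ]
lid_edge [281.4 143.1] [282.3 142.3] 0.58 [ 0.4538 -0.3094  0.15  ]
lid_edge [386.7 223.3] [387.  223.5] 0.58 [ 0.4505 -0.3091  0.15  ]
  TRI [ 0.4517 -0.3104  0.147 ]
printer [274.6 180.3] [275.6 180.4] 0.93 [ 0.4971 -0.3125  0.    ]
printer [378.4 214.2] [380.  216.3] 0.79 [ 0.5017 -0.3054  0.    ]
  TRI [ 0.5006 -0.305   0.0112]
scale [265.6 169.7] [272.6 171.3] 0.98 [0.6451 0.0419 0.    ]
```

```bash
python3 -m creep '[[[0,0,0,0.08,0],[0,0,0,0.08,0],[-0.13,0.14,0,0,0],[-0.13,0.14,0,0,0],[-0.13,0.14,0,0,0],[-0.13,0.14,0,0,0],[-0.13,0.14,0,0,0],[-0.13,0.14,0,0,0]]]'
```

```text
clock: 2.57
tool_pos: [0.3882, -0.4347, 0.4049]
orientation: [-180.0, 0.0, -172.0]
force: [0.9, -1.3, -1.3]
opening: 0.0397
gripper_force: 0.0
```

```bash
cat >> h.py <<'E'
def go(x,y,ztip,yaw=None):
    o=telemetry.get_obs(); a=np.radians(o['orientation'][2]); Rm=R.from_euler('xyz',o['orientation'],degrees=True).as_matrix()
    d=Rm.T@(np.array([x,y,ztip+.178])-o['tool_pos']); print('clock',o['clock'],'pos',np.round(o['tool_pos'],4),'rpy',np.round(o['orientation'],2),'F',np.round(o['force'],1)); print('norm shift',np.round(d/.2,3),'rows>=',np.linalg.norm(d)/.0417)
    if yaw is not None: print('spin',round(((o['orientation'][2]-yaw+180)%360-180)/90,3))
E
python3 -c "
from h import *
go(.484,-.306,.2,-172.4)"
```

```text
clock 2.5667 pos [ 0.3882 -0.4347  0.4049] rpy [-1.7998e+02  2.0000e-02 -1.7200e+02] F [ 0.9 -1.3 -1.3]
norm shift [-0.564  0.571  0.134] rows>= 3.9010952460181754
spin 0.004
```

```bash
python3 -m creep '[[[-0.14,0.143,0.03,0.004,0],[-0.14,0.143,0.03,0,0],[-0.14,0.143,0.03,0,0],[-0.14,0.143,0.03,0,0],[0,0,0,0,0],[0,0,0,0,0]]]'
python3 - <<'E'
from h import *
go(.484,-.306,.1)
p=snapshot('wrist'); save(p,'w1.png')
for k,z in (('lid_press',.103),('lid_edge',.147),('printer',0)):
    for r in nets.landmark_of(p,k)[:2]: print(k,np.round(r['uv'],1),round(r['confidence'],2),np.round(atz(p,r['uv'],z),4))
E
```

```text
clock: 3.07
tool_pos: [0.4843, -0.306, 0.3804]
orientation: [180.0, -0.0, -172.1]
force: [0.0, -0.5, 0.5]
opening: 0.0023
gripper_force: 0.0
clock 3.0667 pos [ 0.4843 -0.306   0.3804] rpy [ 1.7999e+02 -2.0000e-02 -1.7213e+02] F [ 0.  -0.5  0.5]
norm shift [0.001 0.    0.512] rows>= 2.4555647400272913
lid_edge [323.9 172.7] 0.71 [ 0.4549 -0.3088  0.147 ]
printer [309.5 184.3] 0.92 [ 0.4989 -0.3178  0.    ]
```

View pics/w1.png

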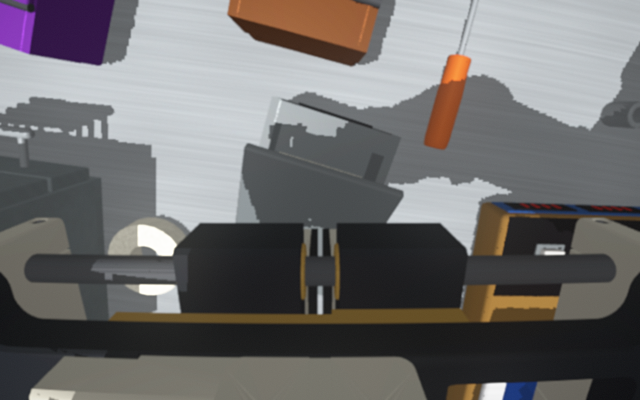

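The wrist view shows the grey printer's raised lid edge centred near (323,170), right in front of the fingers (column 320), so a straight push down works.

```bash
python3 -m creep '[[[0,0,0.15,0,0],[0,0,0.05,0,0],[0,0,0.05,0,0],[0,0,0.05,0,0],[0,0,0.05,0,0],[0,0,0.05,0,0],[0,0,0.05,0,0],[0,0,0.03,0,0]]]'; python3 -m creep '[[[0,0,0.02,0,0],[0,0,0.01,0,0],[0,0,0,0,0]]]'
```

```text
clock: 3.93
tool_pos: [0.4827, -0.3078, 0.2834]
orientation: [180.0, -0.1, -172.4]
force: [-2.6, 1.2, 3.3]
opening: 0.0006
gripper_force: 1.5
clock: 4.18
tool_pos: [0.4825, -0.3077, 0.281]
orientation: [-180.0, -0.1, -172.3]
force: [-10.6, 6.0, 25.1]
opening: 0.0008
gripper_force: 12.5
```

```bash
python3 -m creep '[[[0,0,-0.1,0,0],[0,0,-0.2,0,0],[0,0,-0.2,0,0],[0,0,-0.2,0,0],[0,0.2,0,0,0],[0,0.2,0,0,0],[0,0.2,0,0,0],[0,0.2,0,0,0]]]'
python3 - <<'E'
from h import *
go(.60,.05,.245,-172.4)
for n in('scene','top'):
    p=snapshot(n)
    for r in nets.landmark_of(p,'lid_edge')[:3]: print(n,np.round(r['uv'],1),round(r['confidence'],2),np.round(atz(p,r['uv'],.103),4))
E
```

```text
clock: 4.85
tool_pos: [0.4614, -0.1478, 0.4186]
orientation: [180.0, 0.1, -172.4]
force: [1.3, -0.1, 0.4]
opening: 0.0002
gripper_force: 0.0
clock 4.85 pos [ 0.4614 -0.1478  0.4186] rpy [ 1.7998e+02  7.0000e-02 -1.7241e+02] F [ 1.3 -0.1  0.4]
norm shift [-0.818  0.889 -0.021] rows>= 5.793915560760473
spin -0.0
scene [277.2  76. ] 0.96 [ 0.2409 -0.5829  0.103 ]
scene [289.4 150.8] 0.72 [ 0.4333 -0.3024  0.103 ]
scene [336.6 111.3] 0.56 [ 0.2148 -0.3175  0.103 ]
top [483.2 295.7] 0.72 [ 0.2523 -0.5766  0.103 ]
top [390.4 307.3] 0.69 [ 0.2226 -0.3178  0.103 ]
top [379.3 231.7] 0.67 [ 0.4336 -0.2937  0.103 ]
```

```bash
python3 -m creep '[[[-0.137,0.148,0,0,0],[-0.137,0.148,0,0,0],[-0.137,0.148,0,0,0],[-0.137,0.148,0,0,0],[-0.137,0.148,0,0,0],[-0.137,0.148,0,0,0],[0,0,0,0,0],[0,0,0,0,0]]]'
python3 - <<'E'
from h import *
go(.60,.05,.245)
p=snapshot('wrist'); save(p,'w2.png')
for k in ('rocker_pivot','rocker_far','bar_key_top','square_a_top','scale'):
    for r in nets.landmark_of(p,k)[:2]: print(k,np.round(r['uv'],1),round(r['confidence'],2),np.round(atz(p,r['uv'],Z[k]),4))
E
```

```text
clock: 5.72
tool_pos: [0.6028, 0.0493, 0.4169]
orientation: [-180.0, -0.1, -172.3]
force: [-1.1, -1.0, -0.6]
opening: 0.0006
gripper_force: 0.0
clock 5.7167 pos [0.6028 0.0493 0.4169] rpy [-1.7997e+02 -1.2000e-01 -1.7232e+02] F [-1.1 -1.  -0.6]
norm shift [ 0.014  0.005 -0.031] rows>= 0.16251136318695544
rocker_pivot [415.1  96.5] 0.59 [0.5078 0.13   0.071 ]
rocker_far [419.9 108.8] 0.84 [0.5187 0.1356 0.0756]
bar_key_top [289.2  93. ] 0.71 [0.521  0.0072 0.071 ]
bar_key_top [550.  119.9] 0.69 [0.5099 0.2727 0.071 ]
square_a_top [354.   96.2] 0.74 [0.5157 0.0705 0.071 ]
```

View pics/w2.png

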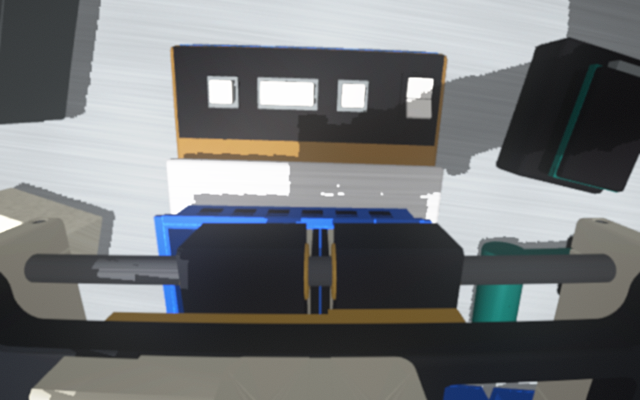

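The wrist view shows the whole row: square (223,92), bar (288,93), square (352,96) and rocker (419,97). I refine these using the white blobs.

Run:
```python
from h import *
p=snapshot('wrist'); g=cv2.cvtColor(p['frame'],cv2.COLOR_RGB2GRAY)[60:135,185:440]
m=(g>110).astype(np.uint8); n,l,s,c=cv2.connectedComponentsWithStats(m)
for i in range(1,n):
    if 150<s[i,4]<4000 and s[i,2]<100:
        x,y,w,h=s[i,:4]; uv=np.array([x+(w-1)/2+185,y+(h-1)/2+60]); print(s[i],np.round(c[i]+[185,60],1),np.round(atz(p,c[i]+[185,60],.071),4))
        print('  corners',[np.round(atz(p,q,.071)[:2],4).tolist() for q in cv2.boxPoints(cv2.minAreaRect(np.argwhere(l==i)[:,::-1].astype(np.float32)))+[185,60]])
```

```text
[ 24  18  32  32 972] [224.3  93.5] [ 0.5295 -0.0556  0.071 ]
  corners [[0.5169, -0.0715], [0.5132, -0.0413], [0.5424, -0.0392], [0.5463, -0.0699]]
[  73   19   62   33 1954] [288.8  94.9] [0.5229 0.0074 0.071 ]
  corners [[0.512, -0.0239], [0.5044, 0.0347], [0.5343, 0.0387], [0.5421, -0.0213]]
[ 222   18   28   41 1013] [419.4  98.1] [0.5087 0.1351 0.071 ]
  corners [[0.5293, 0.1251], [0.4915, 0.1198], [0.489, 0.1458], [0.5269, 0.1519]]
[153  21  32  33 949] [352.7  96.4] [0.5161 0.0696 0.071 ]
  corners [[0.5329, 0.0563], [0.5031, 0.0536], [0.5004, 0.0835], [0.5302, 0.0869]]
```

```bash
python3 -c "
from h import *
go(.521,.1365,.1,-173.5)"
```

```text
clock 6.0667 pos [0.6008 0.0476 0.4191] rpy [ 1.7999e+02  4.0000e-02 -1.7242e+02] F [-0.6  0.7 -0.1]
norm shift [0.337 0.493 0.706] rows>= 4.434421701945961
spin 0.012
```

```bash
python3 -m creep '[[[0.112,0.165,0,0.012,0],[0.112,0.165,0,0,0],[0.113,0.163,0,0,0],[0,0,0.2,0,0],[0,0,0.2,0,0],[0,0,0.2,0,0],[0,0,0,0,0],[0,0,0,0,0]]]'
python3 - <<'E'
from h import *
go(.521,.1365,.07)
p=snapshot('wrist'); save(p,'w3.png')
for k in ('rocker_pivot','rocker_far'):
    for r in nets.landmark_of(p,k)[:2]: print(k,np.round(r['uv'],1),round(r['confidence'],2),np.round(atz(p,r['uv'],Z[k]),4))
E
```

```text
clock: 6.73
tool_pos: [0.522, 0.1378, 0.2982]
orientation: [-179.9, -0.2, -173.4]
force: [0.8, 0.6, -0.3]
opening: 0.0004
gripper_force: 0.0
clock 6.7333 pos [0.522  0.1378 0.2982] rpy [-179.88   -0.18 -173.43] F [ 0.8  0.6 -0.3]
norm shift [ 0.005 -0.005  0.251] rows>= 1.2038266894204475
rocker_pivot [317.8 194.3] 0.63 [0.5105 0.1364 0.071 ]
rocker_far [317.7 214.4] 0.67 [0.5236 0.1381 0.0756]
rocker_far [ 41.4 193.5] 0.34 [ 0.5305 -0.0518  0.0756]
```

View pics/w3.png

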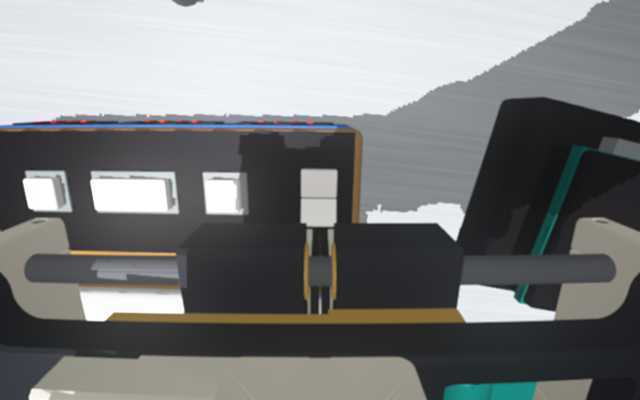

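The rocker is at column 319, with its hinge line at row 197 and the raised far pad just ahead of the fingers. I'll move 3 mm towards the pan and push down.

```bash
python3 -m creep '[[[-0.014,0,0.1,0,0],[0,0,0.05,0,0],[0,0,0.03,0,0],[0,0,0.03,0,0],[0,0,0.03,0,0],[0,0,0.005,0,0],[0,0,0.005,0,0],[0,0,0,0,0]]]'
```

```text
clock: 7.55
tool_pos: [0.5255, 0.1389, 0.2494]
orientation: [180.0, 0.1, -173.4]
force: [2.8, -1.0, 1.8]
opening: 0.0004
gripper_force: 1.0
```

```bash
python3 -m creep '[[[0,0,0.005,0,0],[0,0,0.005,0,0],[0,0,0,0,0]]]'
```

```text
clock: 7.8
tool_pos: [0.5255, 0.1389, 0.2491]
orientation: [180.0, 0.1, -173.4]
force: [-5.7, -0.6, 20.4]
opening: 0.0005
gripper_force: 9.7
```

```bash
python3 -m creep '[[[0,0,-0.1,0,0],[0,0,-0.2,0,0],[0,0,0,0,0],[0,-0.16,0,0,0],[0,-0.16,0,0,0],[0,-0.16,0,0,0],[0,-0.16,0,0,0],[0,0,0,0,0]]]'
python3 - <<'E'
from h import *
import time
go(.525,.009,.08)
p=snapshot('wrist'); save(p,'w4.png')
for k in ('rocker_pivot','rocker_far','bar_key_top'):
    for r in nets.landmark_of(p,k)[:2]: print(k,np.round(r['uv'],1),round(r['confidence'],2),np.round(atz(p,r['uv'],.071),4))
E
```

```text
clock: 8.47
tool_pos: [0.5394, 0.0078, 0.3066]
orientation: [-180.0, -0.1, -173.6]
force: [0.1, 0.5, -0.0]
opening: 0.0006
gripper_force: 0.0
clock 8.4667 pos [0.5394 0.0078 0.3066] rpy [-1.7998e+02 -5.0000e-02 -1.7359e+02] F [ 0.1  0.5 -0. ]
norm shift [0.07  0.014 0.243] rows>= 1.2160376913425777
rocker_pivot [502.2 188.2] 0.9 [0.5088 0.1362 0.071 ]
rocker_far [498.  202.9] 0.85 [0.5195 0.1368 0.071 ]
bar_key_top [322.2 187.5] 0.83 [0.5225 0.0121 0.071 ]
```

View pics/w4.png

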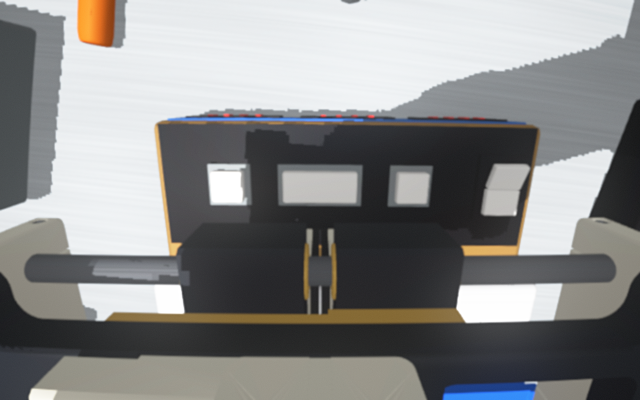

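The rocker is now on: at (505,190) the near pad is tilted up and the far pad is level. The bar key is centred at (320,186), so I move onto it and press.

```bash
python3 -m creep '[[[0.085,0.01,0,0,0],[0,0,0,0,0],[0,0,0.15,0,0],[0,0,0.1,0,0],[0,0,0.03,0,0],[0,0,0.015,0,0],[0,0,0.015,0,0],[0,0,0,0,0]]]'
```

```text
clock: 9.33
tool_pos: [0.5228, 0.0121, 0.2451]
orientation: [180.0, 0.0, -173.4]
force: [-3.2, 0.9, 3.9]
opening: 0.0003
gripper_force: 1.8
```

```bash
python3 -m creep '[[[0,0,0.007,0,0],[0,0,0.003,0,0],[0,0,0,0,0],[0,0,0,0,0],[0,0,0,0,0],[0,0,0,0,0],[0,0,0,0,0],[0,0,0,0,0]]]'; python3 -m creep '[[[0,0,0,0,0],[0,0,0,0,0],[0,0,0,0,0],[0,0,0,0,0],[0,0,0,0,0],[0,0,0,0,0],[0,0,0,0,0],[0,0,0,0,0]]]'
```

```text
clock: 10.0
tool_pos: [0.5228, 0.0118, 0.2442]
orientation: [180.0, 0.1, -173.4]
force: [-6.9, 2.6, 10.1]
opening: 0.0005
gripper_force: 5.3
clock: 10.67
tool_pos: [0.5228, 0.0118, 0.2443]
orientation: [180.0, 0.1, -173.4]
force: [-6.1, 2.4, 10.4]
opening: 0.0003
gripper_force: 5.3
```

Fully down (about 10 N, past the 4.2 N spring) and held for over 1.2 s. Now I release and check.

```bash
python3 -m creep '[[[0,0,-0.1,0,0],[0,0,-0.2,0,0],[0,0,-0.2,0,0],[-0.2,0,-0.1,0,0],[-0.1,0,0,0,0],[0,0,0,0,0],[0,0,0,0,0]]]'
python3 - <<'E'
from h import *
p=snapshot('wrist'); q=snapshot('scene'); 
cv2.imwrite('pics/f.png',np.vstack([p['frame'][50:250],q['frame'][60:340]])[:,:,::-1])
E
```

```text
clock: 11.25
tool_pos: [0.5803, 0.0182, 0.3618]
orientation: [180.0, 0.1, -173.5]
force: [-0.6, 0.9, -0.1]
opening: 0.0003
gripper_force: 0.0
```

View pics/f.png

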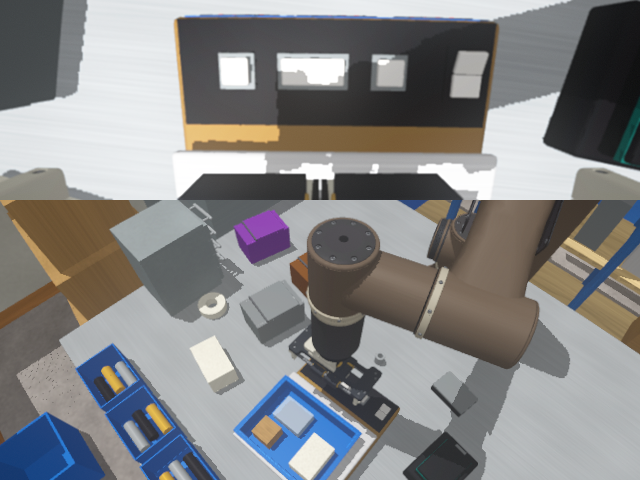

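The printer lid is shut at (272,305), the rocker is on at (468,75), the keys are up and nothing has moved.

```bash
python3 -c "
from plant import workorder
print(workorder.close_job())"
```

```text
the job is handed in; nothing more can be done
None
```

I pushed the lid shut, switched the rocker on, held the bar key down for over a second and released it, then handed the job in at about 11 s; the last pictures showed nothing out of place, but the hand-in returned no verdict.

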